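# Swing the mounting rail past the post into its bay

### The arm

A 7-joint arm with a two-finger parallel gripper is mounted at the origin on a cart in front of the work surface, level with it; the furniture and walls round the work are solid. World frame = base frame: x ahead of the robot, y to its left, z up, the work surface at z = 0. Lengths are in mm, angles in rad, forces in N, time in s.
With the tool pointing down it reaches from about 350 to 775 mm from the base axis. Payload 3.1 kg.
Tool frame: the origin (TCP) lies at the very end of the fingers, on their centre line; the grasp point (between the pads) lies 19 mm behind it; z points along the fingers, y is the direction in which the jaws open and shut (so a half turn about z gives the same grasp; the last joint's range is limited). The gripper opens to 85 mm and grips with 20 to 120 N. Pads are 22 mm wide; open, the fingers measure 114 mm over their backs; the gripper's body (76 mm by 85 mm) begins 54 mm behind the grasp point. The pads swing forward as they close: fully open they stand 13 mm farther back than shut.
Start: joints at [1.151, 0.311, 0.014, 1.512, -0.004, 1.319, -0.027], TCP at [202.915, -511.217, 231.304] pointing down, gripper open.
Joint ranges: [-2.7, 2.7], [-0.3, 1.91], [-1.27, 1.3], [0.12, 2.57], [-1.44, 4.58], [0.2, 2.03], [-3.05, 3.05]. Speed limits (rad/s): [2.79, 2.79, 3.14, 3.14, 3.14, 3.14, 3.14].

### API

Orientations are given as a 3x3 rotation matrix whose columns are the frame's x, y, z axes.
In Python, from cell import read_state, capture, get_calibration, sign_off gives the robot as it stands.
- The arm moves only by the tool carry_out, never from a script. Its argument "commands" is a list of rows, each an object of numbers: "rx", "ry", "rz": the turn, a rotation vector about the tool's x, y, z normalised to -1 to 1, where 1 is 8 degrees; "x", "y", "z": the shift along the tool's x, y, z normalised to -1 to 1, where 1 is 0.05 m; "claw": the closure, from -1 (fully open) to 1 (shut). A call has 1 to 5 rows; each row shifts and turns the pose as measured when the row begins, along the tool's axes as they then stand; what a row does not reach is not made up. A row lasts 1/8 s, in which the tool goes at most 62.5 mm and 10.7 degrees, less where a joint would pass 70% of its speed; a pose out of reach is approached as far as the arm can. A call with a number of a shift or a turn outside -1 to 1 is refused whole. A call with a gripper value outside its range is refused whole. The fingers move at their own pace and stop on an object; "force" is the grip in N (left out, the last holds). Time passes only in rows, so rows that do not move let the fingers close. It gives the time, the measured TCP pose, the force and the opening at its end, in the units of the state.
- read_state(): the state, without advancing time (a new reading comes with each control period).
- capture(name): name is "scene" or "top" or "wrist"; returns the picture (420x560x3 uint8, red, green, blue); there is no depth.
- get_calibration(name): a dict with "camera_matrix" (3x3 intrinsics, pixels), "k1" (the pictures are not rectified: a ray, as slopes to the right and down, at radius r is drawn at 1 + k1 r^2 times it, then the intrinsics apply), "T" (4x4, takes a point from camera to world coordinates). Camera axes: x right, y down, z forward; pixel columns grow to the right and rows downward; lengths in mm; the calibration is good to about 2 mm. A picture is of the moment at which its call begins: read the wrist's pose just before it. get_calibration takes no time and is no camera call; for the wrist camera it gives the pose at the moment of the call.
- sign_off(): hands the job in, once; it reports no verdict.
The state is a dict: "time": time; "joints": joint angles; "qd": joint speeds; "tau": joint torques, N m; "position": TCP position; "tcp_rot": TCP orientation; "ft_force": force on the tool from outside, world axes, zero at the start; "wrist_torque": the same for the moment, N m; "finger_gap": finger opening in mm.
Only numpy, scipy, OpenCV 4.12 (cv2) and the standard library are available. Lean on these libraries where they do the work, as an engineer would, in place of code of your own. Each camera call takes 0.05 s, during which the arm holds its last target.

### The job

Push the loose mounting rail into its bay at the back of the table: work its right-hand end in behind the round post, then swing the left-hand end in, until the whole rail lies between the two end stops, flat against the back fence. Only push it along the table with the fingertips or the outside of the fingers: do not pinch or lift it. Leave the tape roll, the vial block and the seal ring at the front of the table where they are.

Things in the scene. Friction and masses are not known exactly. Their poses are not given: they have to be found in the camera images.
- bay: Fixed aluminium bay, open to the robot, turned up to 9 degrees. Origin on the table, middle of the foot of the fence's front face; x into the fence (away from robot), y left along it. Fence 324 long, 40 high. End stops 40 high, 12 thick, reach from the fence to x = -45, inner faces at y = -150 and +150. A post stands before its right part, centre x = -77, y = -90. All mm.
- post_top (a point): Centre of the top of the bay's fixed upright steel post, 24 mm in diameter, 50 mm high; the gap between post and fence is 65 mm. Left of the post the bay is open in front.
- rail: Loose aluminium rail (channel, dark slots on top, grey end caps), 260 x 40 x 30 mm high, about 0.35 kg. Origin at the centre of its underside; long along its own y (+y to its left end), x towards the fence. Starts before the bay, within 15 degrees of the fence's line, right end left of the post, left end beyond the left stop: it cannot go straight in. Turns if pushed off centre.
- rail_right_end (a point): Middle of the rail's right-hand end face (rail y = -130 mm, 15 mm above the table).
- rail_left_end (a point): Middle of the rail's left-hand end face (rail y = +130 mm, 15 mm above the table).
- rail_near_side: The rail's long side wall that faces the robot (part of the rail, between the end caps); origin as the rail's.
- rail_far_side: The rail's long side wall that faces the fence (part of the rail, between the end caps); origin as the rail's.
- evidence_tape: Yellow roll of tape lying flat, 66 across, 24 high, loose; origin at the centre of its underside. To be left alone.
- vial_block: Blue vial block, 34 x 86 x 28 mm, loose; origin at the centre of its underside. To be left alone.
- seal_ring_2: Small black rubber seal ring, 42 across, 8 high, loose; origin at the centre of its underside. To be left alone.

How it is judged:
By the outcome, as a careful person would: the job done as asked, in the order asked, and still so for the second after the job is handed in, with the robot touching nothing.
It also fails if it takes over 61 s, if anything falls off the work surface, if the arm or the gripper's body presses on something with over 40 N, if the wrist force passes 120 N, or if a joint passes its speed limit or range.

## Working session

There is one attempt and no reset: what is moved stays moved. The work goes in short steps, Python scripts to look and compute and a tool call to move; the robot and the scene stay as the last step left them, time stands still between calls to the robot, and variables do not carry over. Pictures are saved under pics/ and viewed, and the job is handed in when it is done.

Besides the shell and the picture viewer there is one more tool, called after "Emit:" as a command line: name --argument value ..., lists and objects as JSON in quotes. carry_out: Moves the arm, as the interface text tells. Its arguments: {"type":"object","properties":{"commands":{"type":"array"},"force":{"type":"number"}},"required":["commands"]}

```bash
mkdir -p pics; ls
python3 - <<'E'
from cell import *
import cv2
s=read_state(); print(s['time'],s['position'],s['tcp_rot'],s['finger_gap'])
for n in ("scene","top"):
    im=capture(n); cv2.imwrite(f'pics/{n}0.png',im[:,:,::-1]); c=get_calibration(n); print(n,c)
E
```

```text
pics
0.0 [ 202.61533947 -510.52823786  230.2181359 ] [[ 9.29450324e-01  3.68946020e-01 -9.64433643e-04]
 [ 3.68947265e-01 -9.29447863e-01  2.14119333e-03]
 [-1.06406033e-04 -2.34595799e-03 -9.99997243e-01]] 85.36204263231888
scene {'camera_matrix': array([[464.20853425,   0.        , 271.98271538],
       [  0.        , 464.20853425, 215.64174109],
       [  0.        ,   0.        ,   1.        ]]), 'k1': -0.08701986137871771, 'T': array([[-8.50780556e-01, -2.86505132e-01,  4.40553350e-01,
         1.18560027e+02],
       [-5.25459774e-01,  4.50968375e-01, -7.21470408e-01,
         6.45680413e+02],
       [ 8.02934672e-03, -8.45306059e-01, -5.34222047e-01,
         5.85285525e+02],
       [ 0.00000000e+00,  0.00000000e+00,  0.00000000e+00,
         1.00000000e+00]])}
top {'camera_matrix': array([[445.71101119,   0.        , 278.45152978],
       [  0.        , 445.71101119, 208.43038328],
       [  0.        ,   0.        ,   1.        ]]), 'k1': -0.1475381771036389, 'T': array([[-8.73117777e-03, -9.98160622e-01,  5.99928284e-02,
         4.61632858e+02],
       [-9.99955298e-01,  8.49767519e-03, -4.14620745e-03,
        -5.98964283e+01],
       [ 3.62878144e-03, -6.00263479e-02, -9.98190197e-01,
         1.14751888e+03],
       [ 0.00000000e+00,  0.00000000e+00,  0.00000000e+00,
         1.00000000e+00]])}
```

View pics/top0.png

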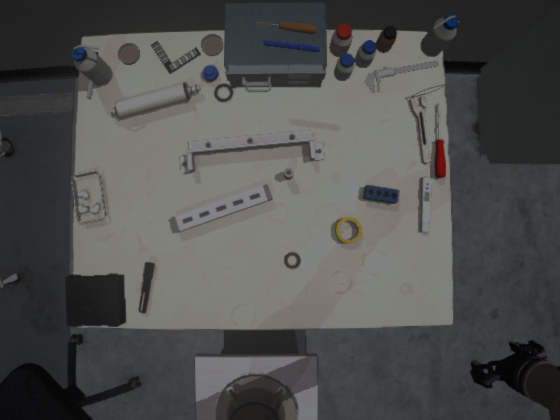

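View pics/scene0.png

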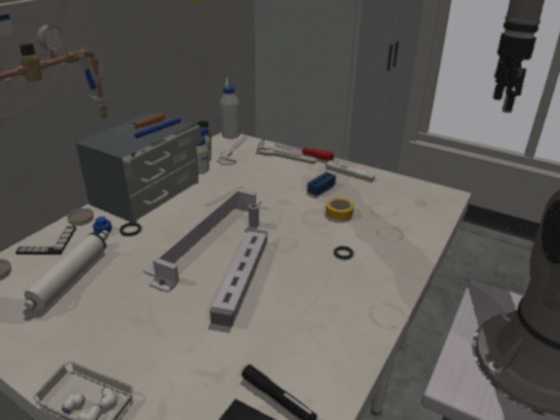

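The top view shows the bay at about (180–325, 130–170), post top near (289,173), rail from (172,225) to (270,190), tape at (348,230), vial block at (381,194) and ring at (292,260). I'll zoom in to measure.

```bash
cat > h.py <<'E'
import numpy as np, cv2
from cell import *
def ray(n,px,c=None):
    c=c or get_calibration(n); K=c['camera_matrix'];k=c['k1'];T=c['T']
    d=np.array([(px[0]-K[0,2])/K[0,0],(px[1]-K[1,2])/K[1,1]]); u=d.copy()
    for _ in range(30): u=d/(1+k*(u@u))
    return T[:3,3],T[:3,:3]@np.array([u[0],u[1],1])
def onz(n,px,z,c=None):
    o,d=ray(n,px,c); return (o+d*(z-o[2])/d[2])[:2]
def proj(n,P,c=None):
    c=c or get_calibration(n); K=c['camera_matrix'];T=c['T']
    p=T[:3,:3].T@(np.array(P,float)-T[:3,3]); u=p[:2]/p[2]; u=u*(1+c['k1']*(u@u))
    return K[0,0]*u[0]+K[0,2],K[1,1]*u[1]+K[1,2]
E
python3 - <<'E'
import cv2,numpy as np
im=cv2.imread('pics/top0.png')
def crop(x0,y0,x1,y1,s,f):
    c=cv2.resize(im[y0:y1,x0:x1],None,fx=s,fy=s,interpolation=cv2.INTER_CUBIC)
    c=cv2.convertScaleAbs(c,alpha=1.3)
    for x in range(x0,x1,10): cv2.line(c,((x-x0)*s,0),((x-x0)*s,6 if x%50 else 15),(0,0,255),1)
    for y in range(y0,y1,10): cv2.line(c,(0,(y-y0)*s),(6 if y%50 else 15,(y-y0)*s),(0,0,255),1)
    cv2.imwrite(f,c)
crop(165,120,335,240,4,'pics/c1.png')
E
```

```text
(no output)
```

View pics/c1.png

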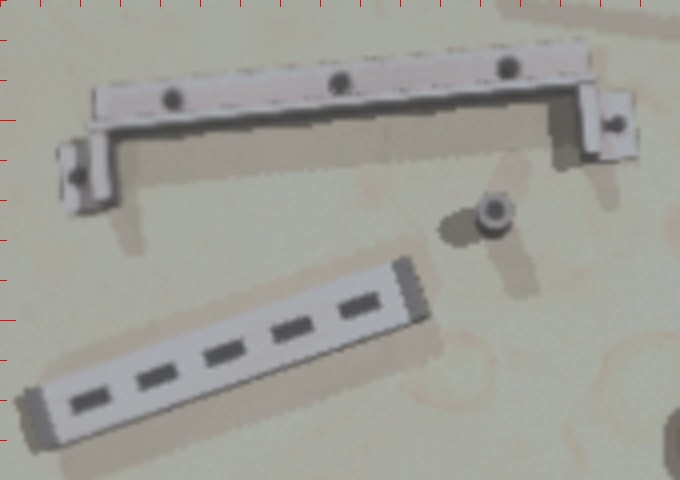

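```bash
cat > m.py <<'E'
from h import *
c=get_calibration('top')
f=lambda x,y,z: onz('top',(165+(x-1.5)/4,120+(y-1.5)/4),z,c)
if __name__=='__main__':
    L=f(108,123,40);R=f(583,83,40);P=f(495,210,50)
    d=(L-R)/np.linalg.norm(L-R); a=np.arctan2(-d[0],d[1]); print('fence L R',L,R,np.linalg.norm(L-R),'ang',np.degrees(a))
    ey=d; ex=np.array([d[1],-d[0]])
    o=P+77*ex+90*ey; print('post',P,'O from post',o,'O from mid',(L+R)/2)
    cs=[f(17,395,30),f(404,257,30),f(429,317,30),f(38,450,30)]
    print('rail',np.round(cs,1)); C=np.mean(cs,0); v=(cs[0]+cs[3]-cs[1]-cs[2])/2
    print(C,np.linalg.norm(v),np.degrees(np.arctan2(-v[0],v[1])))
    for O in (o,(L+R)/2): print([np.round([(q-O)@ex,(q-O)@ey],1).tolist() for q in cs+[P,C]])
E
python3 m.py
```

```text
fence L R [677.09918089 153.72589779] [ 699.57622533 -146.56696554] 301.13289640033423 ang 4.280630395162567
post [617.64928056 -89.87108622] O from post [687.71673825   5.62525597] O from mid [688.33770311   3.57946612]
rail [[506.  212.8]
 [591.1 -32.7]
 [553.  -48.2]
 [471.1 199.2]]
[530.30246471  82.77934278] 260.2667701306679 18.71381672225173
[[-165.8, 220.2], [-99.2, -31.0], [-138.3, -43.6], [-201.5, 209.2], [-77.0, -90.0], [-151.2, 88.7]]
[[-166.3, 222.3], [-99.7, -29.0], [-138.8, -41.5], [-202.0, 211.3], [-77.5, -87.9], [-151.7, 90.8]]
```

Emit:
carry_out --commands '[{"x": 0.73,"y": -0.66,"rz": 0.36,"claw": -1},{"x": 0.73,"y": -0.66,"claw": -1},{"x": 0.73,"y": -0.66,"claw": -1},{"x": 0.73,"y": -0.66,"claw": -1},{"x": 0.73,"y": -0.66,"claw": -1}]'

```text
invalid input at $.commands[0]: expected keys rx, ry, rz, x, y, z, claw
```

Emit:
carry_out --commands '[{"x": 0.73,"y": -0.66,"claw": -1},{"x": 0.73,"y": -0.66,"claw": -1},{"x": 0.73,"y": -0.66,"claw": -1},{"x": 0.73,"y": -0.66,"claw": -1},{"x": 0.73,"y": -0.66,"claw": -1}]'

```text
invalid input at $.commands[0]: expected keys rx, ry, rz, x, y, z, claw
```

Emit:
carry_out --commands '[{"x": 0.73,"y": -0.66,"z": 0,"rx": 0,"ry": 0,"rz": 0.36,"claw": -1},{"x": 0.73,"y": -0.66,"z": 0,"rx": 0,"ry": 0,"rz": 0,"claw": -1},{"x": 0.73,"y": -0.66,"z": 0,"rx": 0,"ry": 0,"rz": 0,"claw": -1},{"x": 0.73,"y": -0.66,"z": 0,"rx": 0,"ry": 0,"rz": 0,"claw": -1},{"x": 0.73,"y": -0.66,"z": 0,"rx": 0,"ry": 0,"rz": 0,"claw": -1}]'

```text
time: 0.72
position: [320.2, -291.6, 227.3]
tcp_rot: [[0.951, 0.31, -0.005], [0.31, -0.951, 0.004], [-0.004, -0.006, -1.0]]
ft_force: [0.3, 0.2, -0.3]
finger_gap: 85.7
```

Emit:
carry_out --commands '[{"x": 0.68,"y": -0.73,"z": 0,"rx": 0,"ry": 0,"rz": 0,"claw": -1},{"x": 0.68,"y": -0.73,"z": 0,"rx": 0,"ry": 0,"rz": 0,"claw": -1},{"x": 0.68,"y": -0.73,"z": 0,"rx": 0,"ry": 0,"rz": 0,"claw": -1},{"x": 0.68,"y": -0.73,"z": 0.3,"rx": 0,"ry": 0,"rz": 0,"claw": -1},{"x": 0.68,"y": -0.73,"z": 0.5,"rx": 0,"ry": 0,"rz": 0,"claw": -1}]'

```text
time: 1.35
position: [428.3, -57.7, 187.5]
tcp_rot: [[0.951, 0.309, -0.001], [0.309, -0.951, 0.002], [-0.0, -0.003, -1.0]]
ft_force: [1.6, -0.6, 0.2]
finger_gap: 85.4
```

Emit:
carry_out --commands '[{"x": 0.6,"y": -0.66,"z": 0.5,"rx": 0,"ry": 0,"rz": 0,"claw": -1},{"x": 0.6,"y": -0.66,"z": 0.5,"rx": 0,"ry": 0,"rz": 0,"claw": -1},{"x": 0.5,"y": -0.6,"z": 0.5,"rx": 0,"ry": 0,"rz": 0,"claw": -1},{"x": 0,"y": 0,"z": 0,"rx": 0,"ry": 0,"rz": 0,"claw": -1},{"x": 0,"y": 0,"z": 0,"rx": 0,"ry": 0,"rz": 0,"claw": -1}]'

```text
time: 1.98
position: [478.6, 67.5, 107.7]
tcp_rot: [[0.949, 0.315, -0.006], [0.315, -0.949, 0.004], [-0.004, -0.005, -1.0]]
ft_force: [1.2, -0.6, 0.2]
finger_gap: 85.6
```

Emit:
carry_out --commands '[{"x": 0,"y": 0,"z": 0.9,"rx": 0,"ry": 0,"rz": 0,"claw": -1},{"x": 0,"y": 0,"z": 0.8,"rx": 0,"ry": 0,"rz": 0,"claw": -1},{"x": 0,"y": 0,"z": 0,"rx": 0,"ry": 0,"rz": 0,"claw": -1},{"x": 0,"y": 0,"z": 0,"rx": 0,"ry": 0,"rz": 0,"claw": -1}]'

```text
time: 2.48
position: [482.1, 61.7, 25.4]
tcp_rot: [[0.952, 0.306, 0.003], [0.306, -0.952, 0.0], [0.003, 0.001, -1.0]]
ft_force: [0.1, 0.7, -0.2]
finger_gap: 85.1
```

Emit:
carry_out --commands '[{"x": 0,"y": 0,"z": 0.4,"rx": 0,"ry": 0,"rz": 0.19,"claw": -1},{"x": 0.2,"y": 0,"z": 0,"rx": 0,"ry": 0,"rz": 0,"claw": -1},{"x": 0.2,"y": 0,"z": 0,"rx": 0,"ry": 0,"rz": 0,"claw": -1},{"x": 0.2,"y": 0,"z": 0,"rx": 0,"ry": 0,"rz": 0,"claw": -1},{"x": 0.2,"y": 0,"z": 0,"rx": 0,"ry": 0,"rz": 0,"claw": -1}]'

```text
time: 3.1
position: [527.3, 72.1, 12.7]
tcp_rot: [[0.96, 0.278, 0.013], [0.278, -0.96, -0.001], [0.012, 0.005, -1.0]]
ft_force: [-2.3, -0.1, -0.4]
finger_gap: 85.4
```

```bash
cat > shot.py <<'E'
import sys; from h import *
n=sys.argv[1]; im=capture('top')
x0,y0,x1,y1,s=165,120,335,240,4
c=cv2.convertScaleAbs(cv2.resize(im[y0:y1,x0:x1],None,fx=s,fy=s,interpolation=cv2.INTER_CUBIC),alpha=1.3)
cv2.imwrite(f'pics/{n}.png',c[:,:,::-1]); im=capture('scene'); cv2.imwrite(f'pics/{n}s.png',im[:,:,::-1]); st=read_state(); print(st['time'],st['position'],st['ft_force'])
E
python3 shot.py a1
```

```text
3.2 [528.75664161  72.72006186  12.88701158] [ 0.65776139 -0.73367606  0.7182978 ]
```

View pics/a1.png

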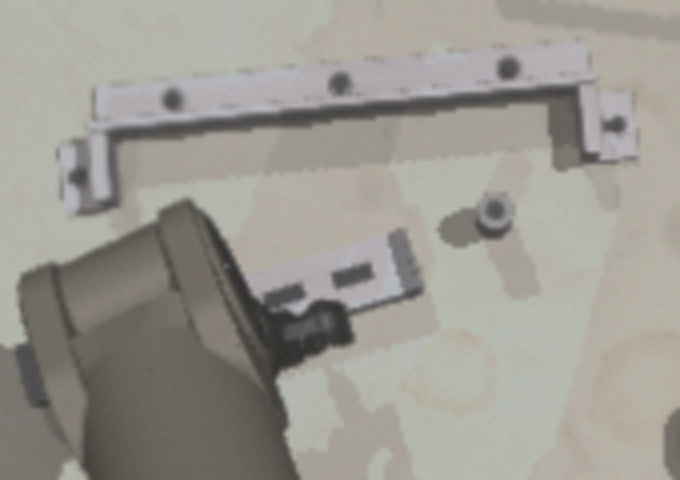

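View pics/a1s.png

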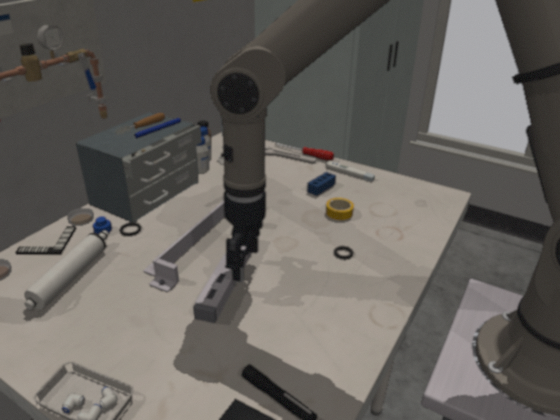

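```bash
cat > b.py <<'E'
from m import *
O=np.array([688,4.5]);a=np.radians(4.28);ex=np.array([np.cos(a),np.sin(a)]);ey=np.array([-np.sin(a),np.cos(a)])
def bay(p): p=np.array(p)-O; return np.round([p@ex,p@ey],1)
def w(b): return O+b[0]*ex+b[1]*ey
E
python3 -c "
from b import *
for p in [(402,229),(424,290)]: q=f(*p,30); print(q,bay(q))
print(bay((528.8,72.7)))"
```

```text
[608.88622117 -31.5933268 ] [-81.6 -30.1]
[570.09171518 -45.19227357] [-121.3  -40.8]
[-153.7   79.9]
```

Emit:
carry_out --commands '[{"x": 0.2,"y": 0,"z": 0.15,"rx": 0,"ry": 0.08,"rz": 0,"claw": -1},{"x": 0.2,"y": 0,"z": 0,"rx": 0,"ry": 0,"rz": 0,"claw": -1},{"x": 0.2,"y": 0,"z": 0,"rx": 0,"ry": 0,"rz": 0,"claw": -1},{"x": 0.18,"y": 0,"z": 0,"rx": 0,"ry": 0,"rz": 0,"claw": -1},{"x": 0.0,"y": 0,"z": 0,"rx": 0,"ry": 0,"rz": 0,"claw": -1}]'

```text
time: 3.82
position: [568.1, 84.1, 4.9]
tcp_rot: [[0.96, 0.278, 0.025], [0.278, -0.96, 0.003], [0.025, 0.004, -1.0]]
ft_force: [0.1, -0.2, -0.4]
finger_gap: 85.2
```

```bash
python3 shot.py a2; python3 -c "
from b import *;print(bay(read_state()['position'][:2]),read_state()['tcp_rot'])"
```

```text
3.925 [567.33683534  83.91082836   4.94561296] [0.38579763 0.06921822 0.091822  ]
[-114.4   88.2] [[ 0.96017941  0.27828889  0.02471429]
 [ 0.27830354 -0.96048875  0.0029141 ]
 [ 0.02454876  0.00408001 -0.99969031]]
```

View pics/a2.png

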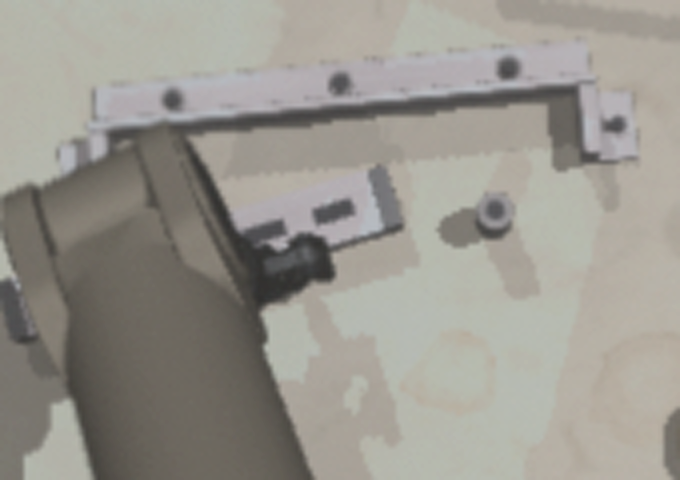

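```bash
python3 -c "
from b import *
for p in [(382,166),(404,226)]: q=f(*p,30); print(q,bay(q))"
```

```text
[649.20356435 -19.17631137] [-40.5 -20.7]
[610.78300751 -32.86792172] [-79.8 -31.5]
```

Emit:
carry_out --commands '[{"x": 0.16,"y": 0,"z": 0,"rx": 0,"ry": 0,"rz": 0,"claw": -1},{"x": 0.04,"y": 0,"z": 0,"rx": 0,"ry": 0,"rz": 0,"claw": -1},{"x": -0.4,"y": 0,"z": 0,"rx": 0,"ry": 0,"rz": 0,"claw": 1},{"x": -0.5,"y": -0.5,"z": -0.5,"rx": 0,"ry": -0.15,"rz": 0,"claw": 1},{"x": -0.5,"y": -0.8,"z": -0.5,"rx": 0,"ry": 0,"rz": 0,"claw": 1}]'

```text
time: 4.55
position: [492.6, 126.9, 53.8]
tcp_rot: [[0.963, 0.27, 0.005], [0.27, -0.963, -0.004], [0.004, 0.005, -1.0]]
ft_force: [0.3, 1.0, 1.0]
finger_gap: 32.6
```

Emit:
carry_out --commands '[{"x": -0.5,"y": -0.8,"z": -0.8,"rx": 0,"ry": 0,"rz": 0,"claw": 1},{"x": -0.5,"y": -0.8,"z": -0.8,"rx": 0,"ry": 0,"rz": 0,"claw": 1},{"x": -0.4,"y": -0.8,"z": -0.3,"rx": 0,"ry": 0,"rz": 0,"claw": 1},{"x": -0.3,"y": -0.8,"z": 0,"rx": 0,"ry": 0,"rz": 0,"claw": 1}]'

```text
time: 5.05
position: [366.7, 264.5, 154.4]
tcp_rot: [[0.963, 0.269, 0.018], [0.269, -0.963, 0.002], [0.018, 0.003, -1.0]]
ft_force: [0.3, 0.2, -0.4]
finger_gap: -0.0
```

```bash
python3 shot.py a3; python3 -c "
from b import *;print(bay(read_state()['position'][:2]),read_state()['tcp_rot'])"
```

```text
5.15 [363.16172394 268.38079411 153.93300602] [ 0.63545224 -0.1623831  -0.46835325]
[-304.2  287.4] [[ 9.60194860e-01  2.78936407e-01  1.48428663e-02]
 [ 2.78896658e-01 -9.60309493e-01  4.72566923e-03]
 [ 1.55719066e-02 -3.97937511e-04 -9.99878671e-01]]
```

View pics/a3.png

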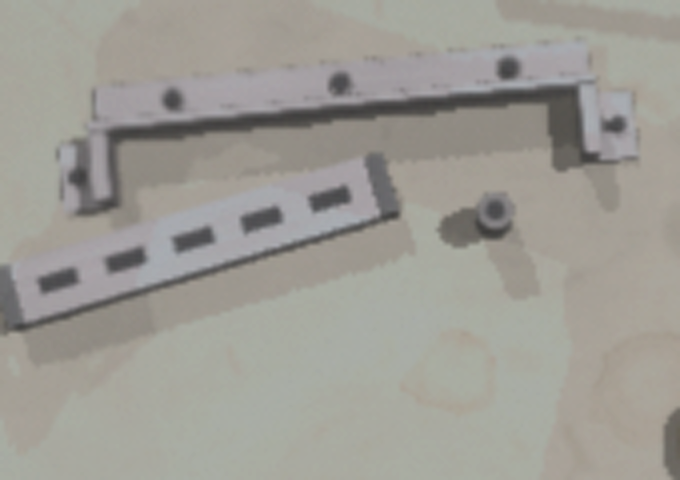

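```bash
cat >> b.py <<'E'
def rail(A,B,C_,D):  # far-left, far-right, near-right, near-left crop px on long sides (z=30); right corners true
    a1,b1,c1,d1=[bay(f(*p,30)) for p in (A,B,C_,D)]
    th=[np.degrees(np.arctan2(-(q-r)[0],(q-r)[1])) for q,r in ((a1,b1),(d1,c1))]
    print('far R',b1,'near R',c1,'far L',a1,'near L',d1,'th',np.round(th,1))
    t=np.radians(np.mean(th)); n=np.array([np.cos(t),np.sin(t)]);u=np.array([-np.sin(t),np.cos(t)])
    C=(b1+c1)/2+130*u; print('C',C,'Lend',C+130*u,'world',w(C),w(C+130*u),'postdist',(np.array([-77,-90])-C)@n)
E
python3 -c "
from b import *
rail((12,266),(379,153),(400,213),(20,328))"
```

```text
far R [-32.  -19.5] near R [-71.3 -29.7] far L [-83.9 219. ] near L [-123.8  216.5] th [12.3 12. ]
C [-79.02715605 102.48458336] Lend [-106.4043121   229.56916671] world [601.54474136 100.80093184] [564.75952982 225.48793281] postdist -38.554309183118164
```

Emit:
carry_out --commands '[{"x": 0.9,"y": 0.3,"z": 0,"rx": 0,"ry": -0.1,"rz": 0,"claw": 1},{"x": 0.9,"y": 0.3,"z": 0.3,"rx": 0,"ry": 0,"rz": 0,"claw": 1},{"x": 0.9,"y": 0.3,"z": 0.6,"rx": 0,"ry": 0,"rz": 0,"claw": 1},{"x": 0.9,"y": 0.3,"z": 0.6,"rx": 0,"ry": 0,"rz": 0,"claw": 1},{"x": 0,"y": 0,"z": 0,"rx": 0,"ry": 0,"rz": 0,"claw": 1}]'

```text
time: 5.78
position: [561.4, 261.3, 78.2]
tcp_rot: [[0.959, 0.282, 0.009], [0.282, -0.959, 0.0], [0.009, 0.002, -1.0]]
ft_force: [-0.2, 0.0, -0.4]
finger_gap: 0.5
```

Emit:
carry_out --commands '[{"x": -0.13,"y": 0,"z": 0.7,"rx": 0,"ry": 0,"rz": 0,"claw": 1},{"x": 0,"y": 0,"z": 0.6,"rx": 0,"ry": -0.05,"rz": 0,"claw": 1},{"x": 0,"y": 0,"z": 0,"rx": 0,"ry": 0,"rz": 0,"claw": 1},{"x": 0,"y": 0,"z": 0,"rx": 0,"ry": 0,"rz": 0,"claw": 1}]'

```text
time: 6.28
position: [557.3, 261.5, 15.7]
tcp_rot: [[0.959, 0.282, 0.007], [0.282, -0.959, 0.003], [0.008, -0.001, -1.0]]
ft_force: [0.1, 0.3, 0.2]
finger_gap: 0.5
```

Emit:
carry_out --commands '[{"x": -0.06,"y": 0.2,"z": 0.1,"rx": 0,"ry": 0,"rz": 0,"claw": 1},{"x": 0,"y": 0.2,"z": 0,"rx": 0,"ry": 0,"rz": 0,"claw": 1},{"x": 0,"y": 0.2,"z": 0,"rx": 0,"ry": 0,"rz": 0,"claw": 1},{"x": 0,"y": 0.2,"z": 0,"rx": 0,"ry": 0,"rz": 0,"claw": 1},{"x": 0,"y": 0.2,"z": 0,"rx": 0,"ry": 0,"rz": 0,"claw": 1}]'

```text
time: 6.9
position: [570.6, 212.5, 14.6]
tcp_rot: [[0.959, 0.283, 0.013], [0.283, -0.959, 0.008], [0.015, -0.004, -1.0]]
ft_force: [-1.0, 0.6, -0.5]
finger_gap: -0.1
```

```bash
python3 shot.py a4; python3 -c "
from b import *;print(bay(read_state()['position'][:2]),read_state()['tcp_rot'])"
```

```text
7.0 [571.38577812 210.49637539  14.48030119] [-0.59398517  0.39214284 -1.00598657]
[-100.9  214.1] [[ 0.95962765  0.28094121  0.01366758]
 [ 0.28088919 -0.95972371  0.00562698]
 [ 0.01469796 -0.00156073 -0.99989076]]
```

View pics/a4.png

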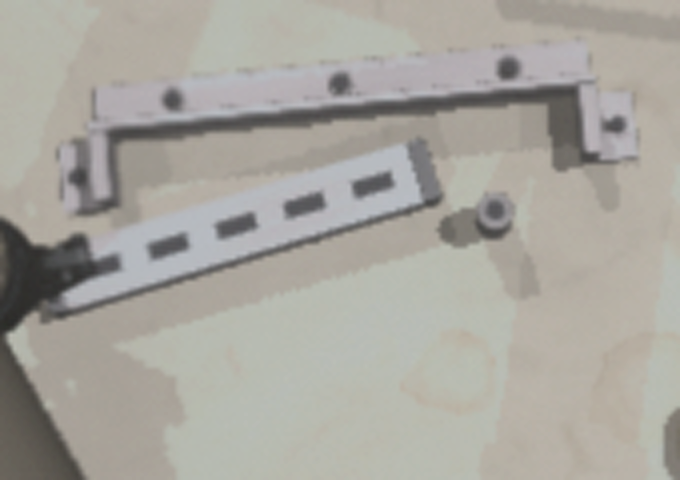

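```bash
python3 -c "
from b import *
rail((92,236),(422,138),(442,198),(50,316))"
```

```text
far R [-24.7 -47.4] near R [-64.  -56.9] far L [-69.2 166.4] near L [-117.8  196.7] th [11.8 12. ]
C [-71.08441724  75.07134622] Lend [-97.81883447 202.29269245] world [611.51119723  74.05691517] [575.35672536 198.92826563] postdist -39.735958820325465
```

Emit:
carry_out --commands '[{"x": 0,"y": 0.2,"z": 0,"rx": 0,"ry": 0,"rz": 0,"claw": 1},{"x": 0,"y": 0.2,"z": 0,"rx": 0,"ry": 0,"rz": 0,"claw": 1},{"x": 0,"y": 0.2,"z": 0,"rx": 0,"ry": 0,"rz": 0,"claw": 1},{"x": 0,"y": 0.2,"z": 0,"rx": 0,"ry": 0,"rz": 0,"claw": 1},{"x": 0,"y": 0.2,"z": 0,"rx": 0,"ry": 0,"rz": 0,"claw": 1}]'

```text
time: 7.62
position: [585.7, 162.5, 14.6]
tcp_rot: [[0.959, 0.284, 0.013], [0.284, -0.959, 0.009], [0.015, -0.005, -1.0]]
ft_force: [-1.0, 3.0, 0.7]
finger_gap: 0.1
```

```bash
python3 shot.py a5; python3 -c "
from b import *;print(bay(read_state()['position'][:2]),read_state()['tcp_rot'])"
```

```text
7.725 [586.41947516 160.20543495  14.50619846] [-0.89423127 -0.05351382  0.19986366]
[-89.7 162.9] [[ 0.95959563  0.28103756  0.0139323 ]
 [ 0.28097276 -0.95969408  0.0064488 ]
 [ 0.0151831  -0.00227364 -0.99988215]]
```

View pics/a5.png

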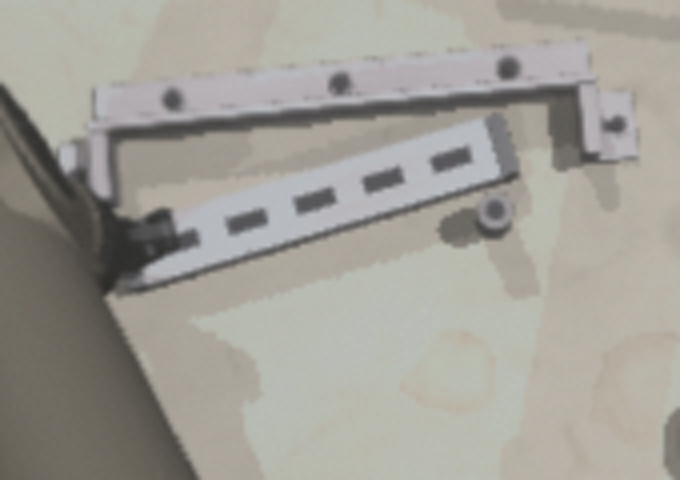

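```bash
python3 -c "
from b import *
rail((175,208),(499,113),(519,173),(125,292))"
```

```text
far R [-12.7 -97.5] near R [ -52.1 -106.8] far L [-56.  112.3] near L [-106.6  147.8] th [11.7 12.1]
C [-59.14419092  25.06929198] Lend [-85.88838184 152.28858396] world [627.14981044  25.08541111] [590.98574546 149.95398364] postdist -41.14645002075876
```

Emit:
carry_out --commands '[{"x": 0,"y": 0.2,"z": 0,"rx": 0,"ry": 0,"rz": 0,"claw": 1},{"x": 0,"y": 0.2,"z": 0,"rx": 0,"ry": 0,"rz": 0,"claw": 1},{"x": 0,"y": 0.2,"z": 0,"rx": 0,"ry": 0,"rz": 0,"claw": 1},{"x": 0,"y": 0.12,"z": 0,"rx": 0,"ry": 0,"rz": 0,"claw": 1},{"x": 0,"y": 0,"z": 0,"rx": 0,"ry": 0,"rz": 0,"claw": 1}]'

```text
time: 8.35
position: [597.2, 123.9, 14.6]
tcp_rot: [[0.959, 0.281, 0.014], [0.281, -0.96, 0.007], [0.015, -0.003, -1.0]]
ft_force: [-0.6, 0.3, -0.6]
finger_gap: 0.0
```

```bash
python3 shot.py a6; python3 -c "
from b import *;print(bay(read_state()['position'][:2]),read_state()['tcp_rot'])"
```

```text
8.45 [597.01479994 124.04050932  14.48302301] [0.37843187 0.1489486  0.70330704]
[-81.8 126. ] [[ 0.95927967  0.2821169   0.013877  ]
 [ 0.28204601 -0.95937632  0.00686529]
 [ 0.01525008 -0.00267178 -0.99988014]]
```

View pics/a6.png

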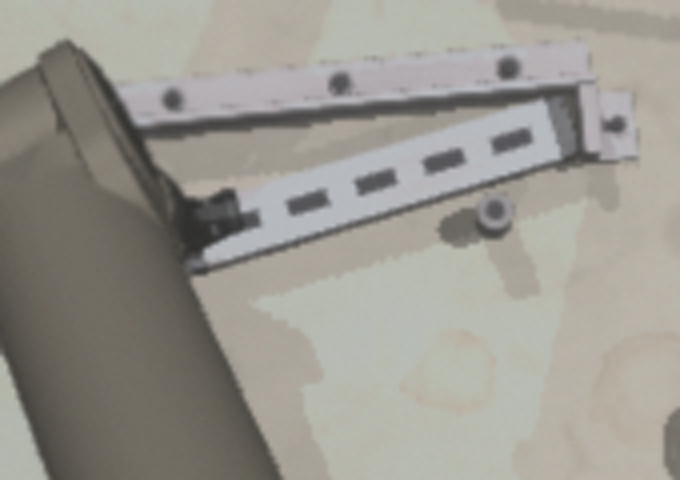

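Emit:
carry_out --commands '[{"x": 0,"y": -0.4,"z": 0,"rx": 0,"ry": 0,"rz": 0,"claw": 1},{"x": -0.5,"y": -0.1,"z": 0,"rx": 0,"ry": 0,"rz": 0,"claw": 1},{"x": -0.7,"y": 0,"z": 0,"rx": 0,"ry": 0,"rz": 0.4,"claw": 1},{"x": 0,"y": 0,"z": 0,"rx": 0,"ry": 0,"rz": 0.4,"claw": 1},{"x": 0,"y": 0,"z": 0,"rx": 0,"ry": 0,"rz": 0,"claw": 1}]'

```text
time: 9.07
position: [527.5, 137.9, 13.2]
tcp_rot: [[0.984, 0.177, 0.013], [0.177, -0.984, 0.008], [0.014, -0.006, -1.0]]
ft_force: [0.4, 0.3, 0.6]
finger_gap: -0.3
```

```bash
python3 shot.py a7; python3 -c "
from b import *;print(bay(read_state()['position'][:2]),read_state()['tcp_rot'])"
```

```text
9.175 [527.58204638 137.68534811  12.97917032] [0.33275986 1.49998936 0.0072923 ]
[-150.   144.8] [[ 0.98405971  0.17744225  0.01186332]
 [ 0.1773529  -0.98411307  0.00821017]
 [ 0.01313168 -0.0059753  -0.99989592]]
```

View pics/a7.png

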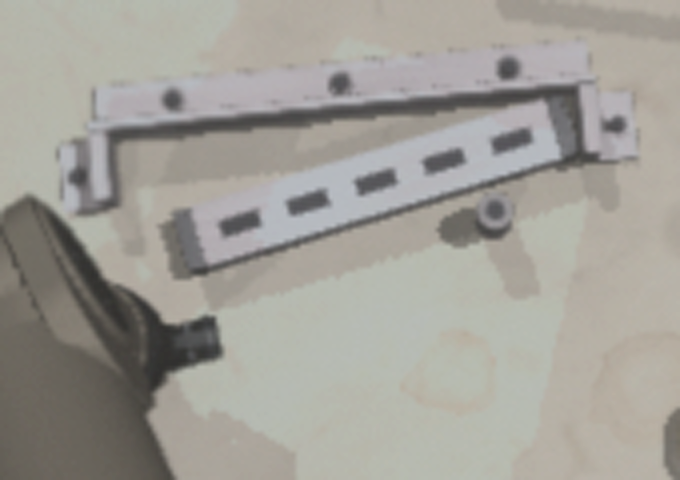

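Emit:
carry_out --commands '[{"x": 0.1,"y": 0.7,"z": 0,"rx": 0,"ry": -0.05,"rz": 0,"claw": 1},{"x": 0.3,"y": 0.7,"z": 0,"rx": 0,"ry": 0,"rz": 0.2,"claw": 1},{"x": 0.2,"y": 0,"z": 0,"rx": 0,"ry": 0,"rz": 0,"claw": 1},{"x": 0.2,"y": 0,"z": 0,"rx": 0,"ry": 0,"rz": 0,"claw": 1},{"x": 0.2,"y": 0,"z": 0,"rx": 0,"ry": 0,"rz": 0,"claw": 1}]'

```text
time: 9.8
position: [590.4, 80.6, 12.7]
tcp_rot: [[0.987, 0.158, 0.002], [0.158, -0.987, 0.009], [0.004, -0.009, -1.0]]
ft_force: [-2.3, -1.2, 1.9]
finger_gap: -0.1
```

```bash
python3 shot.py a8; python3 -c "
from b import *;print(bay(read_state()['position'][:2]),read_state()['tcp_rot'])"
```

```text
9.9 [592.05786057  81.41189364  12.90078367] [-0.97125455 -0.19983723 -0.44309876]
[-89.9  83.9] [[ 0.98743998  0.15788862  0.00578468]
 [ 0.15782012 -0.98740846  0.01083244]
 [ 0.00742216 -0.00978345 -0.9999246 ]]
```

View pics/a8.png

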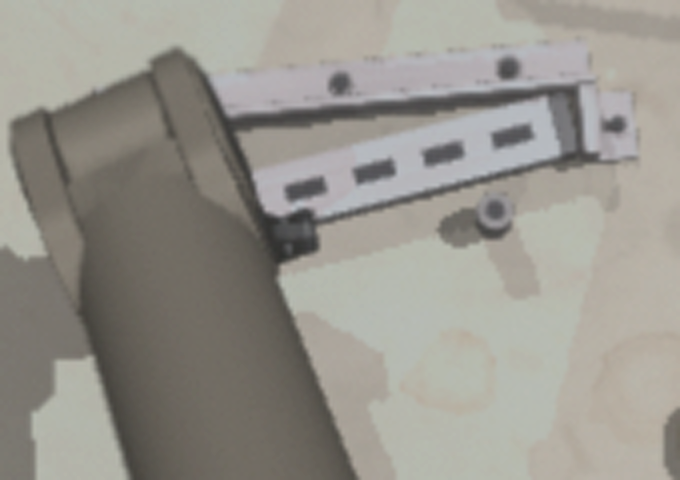

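Emit:
carry_out --commands '[{"x": 0.16,"y": 0,"z": 0,"rx": 0,"ry": 0,"rz": 0.2,"claw": 1},{"x": 0.16,"y": 0,"z": 0,"rx": 0,"ry": 0,"rz": 0.2,"claw": 1},{"x": 0.16,"y": 0,"z": 0,"rx": 0,"ry": 0,"rz": 0.2,"claw": 1},{"x": 0.1,"y": 0,"z": 0,"rx": 0,"ry": 0,"rz": 0,"claw": 1}]'

```text
time: 10.4
position: [620.4, 87.5, 12.7]
tcp_rot: [[0.997, 0.072, 0.002], [0.072, -0.997, 0.012], [0.003, -0.011, -1.0]]
ft_force: [-2.6, 0.0, 0.8]
finger_gap: 0.2
```

```bash
python3 shot.py a9; python3 -c "
from b import *;print(bay(read_state()['position'][:2]),read_state()['tcp_rot'])"
```

```text
10.5 [620.94297534  87.334659    12.77660707] [0.19796006 0.24107954 0.11487   ]
[-60.7  87.6] [[ 0.99737343  0.07233823  0.00366476]
 [ 0.07229036 -0.99731332  0.01184234]
 [ 0.00451157 -0.01154631 -0.99992316]]
```

View pics/a9.png

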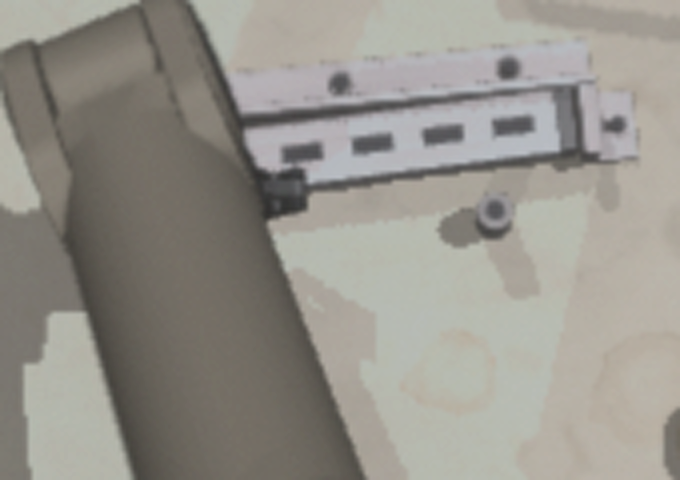

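Emit:
carry_out --commands '[{"x": 0.12,"y": 0,"z": 0,"rx": 0,"ry": 0,"rz": 0,"claw": 1},{"x": 0.08,"y": 0,"z": 0,"rx": 0,"ry": 0,"rz": 0,"claw": 1},{"x": 0,"y": 0,"z": 0,"rx": 0,"ry": 0,"rz": 0,"claw": 1}]'

```text
time: 10.88
position: [628.5, 87.9, 12.5]
tcp_rot: [[0.997, 0.073, -0.003], [0.073, -0.997, 0.011], [-0.002, -0.011, -1.0]]
ft_force: [-0.4, 0.0, 0.0]
finger_gap: 0.5
```

```bash
python3 shot.py b1; python3 -c "
from b import *;print(bay(read_state()['position'][:2]),read_state()['tcp_rot'])"
```

```text
10.975 [628.63818149  87.9331077   12.51005017] [-2.02158072  0.89039779  0.8982874 ]
[-53.   87.6] [[ 0.99736814  0.0724665  -0.0023242 ]
 [ 0.07248781 -0.99730861  0.0110022 ]
 [-0.00152066 -0.01114173 -0.99993677]]
```

View pics/b1.png

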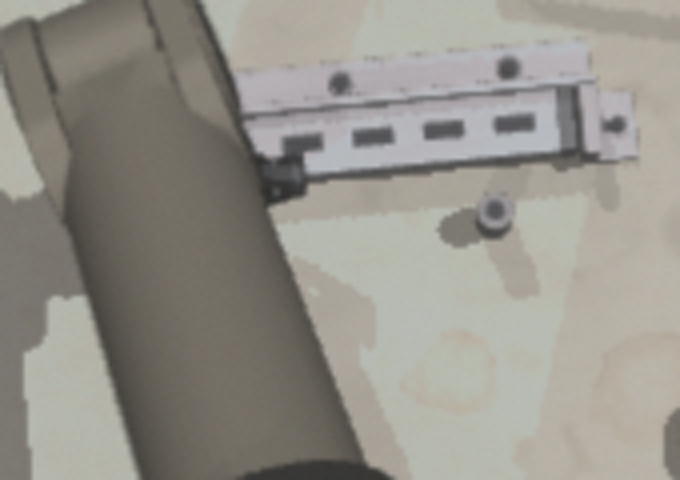

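Emit:
carry_out --commands '[{"x": -0.4,"y": 0,"z": 0,"rx": 0,"ry": 0,"rz": 0,"claw": 1},{"x": 0,"y": 0.9,"z": 0,"rx": 0,"ry": 0,"rz": 0,"claw": 1},{"x": 0,"y": 0.9,"z": 0,"rx": 0,"ry": 0,"rz": 0,"claw": 1},{"x": 0.1,"y": 0.1,"z": 0,"rx": 0,"ry": 0,"rz": 0,"claw": 1},{"x": 0.1,"y": 0,"z": 0,"rx": 0,"ry": 0,"rz": 0,"claw": 1}]'

```text
time: 11.6
position: [631.9, -9.1, 13.2]
tcp_rot: [[0.997, 0.074, 0.012], [0.074, -0.997, 0.012], [0.013, -0.011, -1.0]]
ft_force: [0.5, 0.5, 0.7]
finger_gap: 0.0
```

```bash
python3 shot.py b2; python3 -c "
from b import *;print(bay(read_state()['position'][:2]),read_state()['tcp_rot'])"
```

```text
11.7 [631.94568902  -8.34986395  13.0974909 ] [-0.19225253 -0.19341134 -0.28800596]
[-56.9  -8.6] [[ 0.99707171  0.07551049  0.01208991]
 [ 0.07536184 -0.99708024  0.01231251]
 [ 0.01298433 -0.01136534 -0.99985111]]
```

View pics/b2.png

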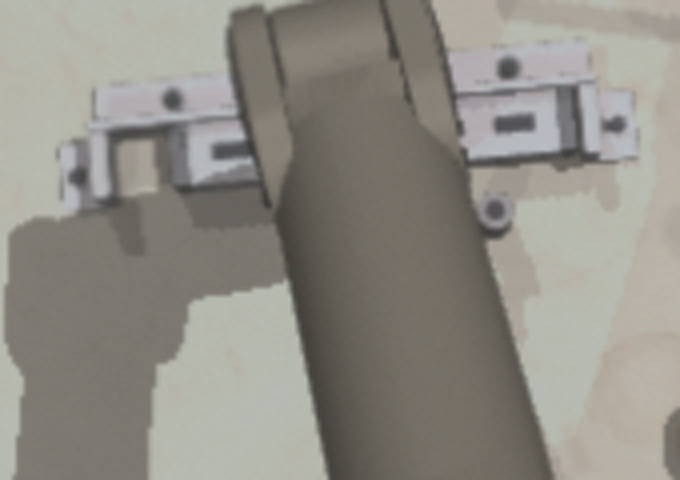

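Emit:
carry_out --commands '[{"x": 0.08,"y": 0,"z": 0,"rx": 0,"ry": 0,"rz": 0,"claw": 1},{"x": 0.06,"y": 0,"z": 0,"rx": 0,"ry": 0,"rz": 0,"claw": 1}]'

```text
time: 11.95
position: [636.8, -5.4, 12.9]
tcp_rot: [[0.997, 0.079, 0.007], [0.079, -0.997, 0.012], [0.008, -0.012, -1.0]]
ft_force: [-7.8, -2.7, 5.0]
finger_gap: -0.1
```

Emit:
carry_out --commands '[{"x": 0.06,"y": 0,"z": 0,"rx": 0,"ry": 0,"rz": 0,"claw": 1},{"x": 0.04,"y": 0,"z": 0,"rx": 0,"ry": 0,"rz": 0,"claw": 1}]'

```text
time: 12.2
position: [636.6, -4.7, 12.0]
tcp_rot: [[0.997, 0.082, -0.005], [0.082, -0.997, 0.009], [-0.005, -0.01, -1.0]]
ft_force: [-4.5, -1.6, 2.6]
finger_gap: 0.1
```

Emit:
carry_out --commands '[{"x": 0.12,"y": 0,"z": 0,"rx": 0,"ry": 0,"rz": 0,"claw": 1}]'

```text
time: 12.32
position: [636.5, -4.6, 11.3]
tcp_rot: [[0.996, 0.082, -0.019], [0.083, -0.997, 0.007], [-0.019, -0.009, -1.0]]
ft_force: [-16.8, -3.2, 11.3]
finger_gap: -0.2
```

Emit:
carry_out --commands '[{"x": 0.12,"y": 0,"z": 0,"rx": 0,"ry": 0,"rz": 0,"claw": 1}]'

```text
time: 12.45
position: [636.2, -4.4, 10.6]
tcp_rot: [[0.996, 0.083, -0.033], [0.084, -0.996, 0.005], [-0.033, -0.007, -0.999]]
ft_force: [-12.8, -2.7, 8.5]
finger_gap: -0.0
```

Emit:
carry_out --commands '[{"x": -0.1,"y": 0,"z": 0,"rx": 0,"ry": 0,"rz": 0,"claw": 1},{"x": -0.5,"y": 0,"z": 0,"rx": 0,"ry": 0,"rz": 0,"claw": 1},{"x": -0.8,"y": 0,"z": -0.6,"rx": 0,"ry": 0,"rz": 0,"claw": 1},{"x": -0.9,"y": 0,"z": -0.8,"rx": 0,"ry": 0,"rz": 0,"claw": 1},{"x": -0.9,"y": -0.6,"z": -0.8,"rx": 0,"ry": 0,"rz": 0,"claw": 1}]'

```text
time: 13.08
position: [481.7, 11.3, 121.8]
tcp_rot: [[0.996, 0.084, -0.028], [0.084, -0.996, 0.009], [-0.027, -0.011, -1.0]]
ft_force: [1.0, 0.9, 1.2]
finger_gap: -0.4
```

Emit:
carry_out --commands '[{"x": 0,"y": -0.9,"z": -0.5,"rx": 0,"ry": 0,"rz": 0,"claw": 1},{"x": 0,"y": -0.9,"z": 0,"rx": 0,"ry": 0,"rz": 0,"claw": 1},{"x": 0,"y": -0.9,"z": 0,"rx": 0,"ry": 0,"rz": 0,"claw": 1},{"x": 0,"y": -0.9,"z": 0,"rx": 0,"ry": 0,"rz": 0,"claw": 1},{"x": 0,"y": 0,"z": 0,"rx": 0,"ry": 0,"rz": 0,"claw": 1}]'

```text
time: 13.7
position: [468.7, 203.2, 156.0]
tcp_rot: [[0.996, 0.091, -0.007], [0.091, -0.996, 0.016], [-0.005, -0.017, -1.0]]
ft_force: [0.3, -0.1, 0.5]
finger_gap: 0.0
```

```bash
python3 shot.py b3; python3 -c "
from b import *
cv2.imwrite('pics/b3f.png',capture('top')[:,:,::-1])"
```

```text
13.8 [469.9807221  197.7962747  155.35486101] [ 0.10347073 -0.50237152  0.27449749]
```

View pics/b3.png

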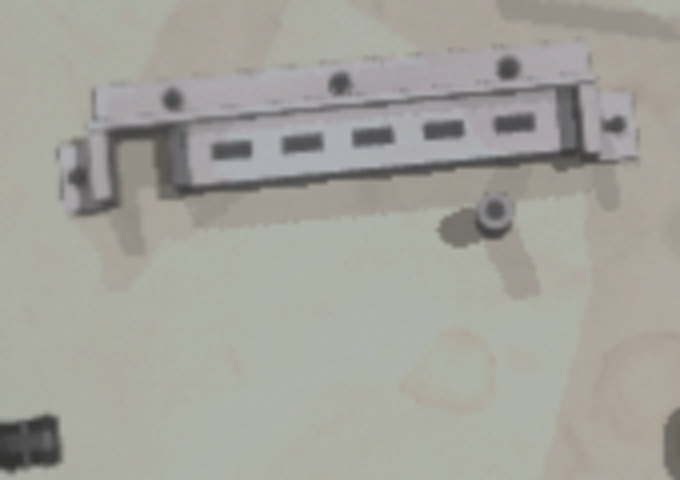

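View pics/b3f.png

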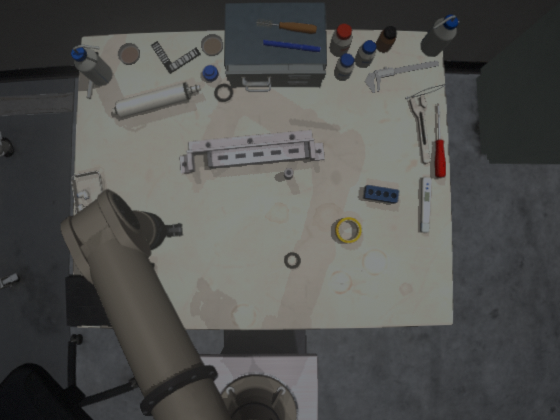

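View pics/b3s.png

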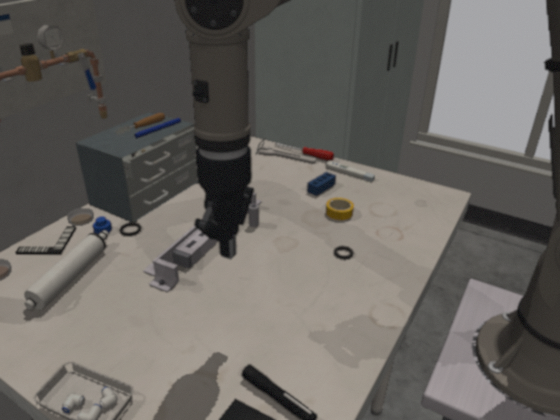

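Run:
```python
from b import *
print(bay(f(188,188,30)),bay(f(560,157,30)), 'slots',[bay(f(*p,30)) for p in ((231,150),(302,143),(373,136),(444,129),(515,123))])
g=cv2.cvtColor(cv2.imread('pics/b3f.png'),cv2.COLOR_BGR2GRAY)
# near top edge: sub-pixel strongest bright->dark drop per column; fence front-top edge likewise
def edges(y0f,lo,hi):
    r=[]
    for x in range(222,300,4):
        yc=y0f(x); ys=np.arange(yc-lo,yc+hi,0.1); v=cv2.remap(g.astype(np.float32),np.full((1,len(ys)),x,np.float32),ys[None].astype(np.float32),cv2.INTER_CUBIC)[0]
        r.append((x,ys[np.argmin(np.gradient(v))]))
    return r
near=lambda x:166.6-(x-212)*.0825
fr=lambda x:150.2-(x-193)*.0842
for nm,fn,z in(('near',near,30),('fence',fr,40)):
    q=np.array([bay(onz('top',p,z,c)) for p in edges(fn,3,3)]); k=np.polyfit(q[:,1],q[:,0],1); res=q[:,0]-np.polyval(k,q[:,1]); k=np.polyfit(q[abs(res)<2,1],q[abs(res)<2,0],1)
    print(nm,'x at y=0',k[1],'deg',np.degrees(np.arctan(k[0])),np.round(res,1))
i0=cv2.imread('pics/top0.png');i1=cv2.imread('pics/b3f.png')
print('frontdiff',[int(cv2.absdiff(i0,i1)[a:b,c_:d].max()) for a,b,c_,d in((212,248,330,366),(180,208,360,404),(248,272,280,304))])
```

```text
[-44.  103.1] [ -44.  -133.6] slots [array([-22. ,  74.1]), array([-21.4,  28.7]), array([-20.8, -16.6]), array([-20.1, -61.8]), array([ -19.9, -107. ])]
near x at y=0 -41.354948208391654 deg -0.6339427940208325 [-0.1 -0.   0.4 -0.   0.1  0.4 -0.4  0.2 -0.4 -0.   0.1 -0.5 -0.2  0.2
 -0.4  0.   0.2 -0.4  0.3  0.5]
fence x at y=0 -0.4404113425476226 deg -0.7181890494076756 [-0.4  0.   0.4 -0.8  0.5 -0.6  0.8  0.7 -0.5 -0.1  0.1 -0.8  0.6 -0.5
  0.7  0.8 -0.3  0.1  0.1 -0.8]
frontdiff [15, 15, 7]
```

```bash
python3 -c "
from cell import *
print(sign_off())"
```

```text
the job is handed in; nothing more can be done
None
```

The rail is in its bay: it lies between the two end stops, flat against the back fence, and I handed the job in at about 14 s of the 61 s.

I pushed the near side forward with the open fingertips. Then I slid the rail lengthwise behind the post by pushing on its left end with the shut fingers. After that I swung the left end in and pressed the middle until the force rose to about 17 N with no further movement. Nothing was pinched or lifted, and the arm stood clear of everything at the end.

Last checks, all from the top camera:
- **Flatness:** the rail's near edge measured 40.9 mm from the fence face against its 40 mm width. It ran parallel to the fence to 0.1°, so flat to within the camera's roughly 2 mm accuracy.
- **End stops:** the ends are at about y = -147 and +113 mm, inside the stops at ±150. The right end is only about 3 mm from its stop, close to the measuring accuracy, so it may be touching.
- **Objects at the front:** comparing the first and last pictures showed no visible movement of the tape roll, vial block or seal ring.
- **Disagreement:** hand-picked corner points put the near edge about 3 mm further out (-44 mm) than the fitted edge did. The fence line came out parallel to the rail in the same picture, so I trusted the fitted edge.

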